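# Fetch the boxed-in headshell

### The arm

A 6-joint arm with a two-finger parallel gripper is mounted at the origin on the work surface. World frame = base frame: x ahead of the robot, y to its left, z up, the work surface at z = 0. Lengths are in m, angles in rad, forces in N, time in s.
With the tool pointing down it reaches from about 0.225 to 0.875 m from the base axis. Payload 3.4 kg.
Tool frame: the origin (TCP) lies at the centre of the arm's flange, where the gripper is bolted on; the fingertips stand 173 mm ahead of it and the grasp point (between the pads) lies 155 mm ahead of it (manip.tcp_to_tips is the distance from the TCP to the fingertips, in m); z points along the fingers, y is the line along which they close (so a half turn about z gives the same grasp; the last joint's range is limited). The gripper opens to 85 mm and grips with 20 to 120 N. Pads are 22 mm wide; open, the fingers measure 114 mm over their backs; the gripper's body (76 mm by 85 mm) begins 54 mm behind the grasp point. The pads swing forward as they close: fully open they stand 13 mm farther back than shut.
Start: joints at [-1.339, 0.276, 1.505, -0, 1.361, -0.121], TCP at [0.199, -0.54, 0.405] pointing down, gripper open.
Joint ranges: [-2.89, 2.89], [-0.75, 2.08], [0.22, 2.7], [-1.18, 4.32], [0.11, 2.71], [-2.7, 2.7]. Speed limits (rad/s): [2.57, 2.57, 3.14, 3.14, 3.14, 3.14].

### API

Orientations are given as a rotation vector (axis times angle).
In Python, from rig import readout, viewer, workorder, manip gives the robot as it stands.
- The arm moves only by the tool drive_tool, never from a script. Its argument "motion" is a list of rows, each an object with "translation": the shift along the tool's x, y, z each as a share of 300 mm, from -1 to 1, a list of three; "yaw": the turn about the tool's z as a share of 45 degrees, from -1 to 1. A call has 1 to 8 rows; each row is the pose to reach, as a shift and turn from the pose commanded when the call began, along the tool's axes at that moment; what a row does not reach only later rows make up. A row lasts 1/10 s, in which the tool goes at most 50 mm and 8.59 degrees, less where a joint would pass 70% of its speed; a pose out of reach is approached as far as the arm can. A call with a number of a shift or a turn outside -1 to 1 is refused whole. A call with a gripper value outside its range is refused whole. "hand" is the opening, from 0 (shut) to 1 (fully open), set as the call begins (left out, the last holds). The fingers move at their own pace and stop on an object; "grip_force" is the grip in N (left out, the last holds). Time passes only in rows, so rows that repeat a pose let the fingers close. It gives the time, the measured TCP pose, the force, the opening and the grip force at its end, in the units of the state.
- readout.get_obs(): the state, without advancing time (a new reading comes with each control period).
- viewer.get_image(name): name is "side" or "top"; returns the picture (420x560x3 uint8, blue, green, red); there is no depth.
- viewer.camera_params(name): a dict with "camera_matrix" (3x3 intrinsics, pixels), "R" (3x3) and "t" (3): a world point X has camera coordinates R X + t. Camera axes: x right, y down, z forward; pixel columns grow to the right and rows downward; lengths in m; the calibration is good to about 2 mm. A picture is of the moment at which its call begins. camera_params takes no time and is no camera call.
- workorder.hand_in(): hands the job in; it is judged then, once.
The state is a dict: "clock": time; "q": joint angles; "qvel": joint speeds; "joint_efforts": joint torques, N m; "tcp_pos": TCP position; "ee_rot": TCP orientation; "wrist_force": force on the tool from outside, world axes, zero at the start; "wrist_torque": the same for the moment, N m; "gripper_width": finger opening in m; "grip_force": force on a finger pad.
Only numpy, scipy, OpenCV 4.12 (cv2) and the standard library are available. Lean on these libraries where they do the work, as an engineer would, in place of code of your own. Each camera call takes 0.05 s, during which the arm holds its last target. There are 200 camera calls.

### The job

The chrome headshell sits in the black cartridge tray, boxed in between the blue stylus guard and the steel counterweight. First move the guard and the counterweight onto the cork mat, leaving the headshell where it lies; with both of them there, lift out the headshell and set it flat on the middle of the black rubber pad, its length along the pad's length. Then put the guard and the counterweight back upright in the tray, each exactly where it stood before and the guard turned as it was, without disturbing the driver or the jar.

Things in the scene. Friction and masses are not known exactly. Their poses are not given: they have to be found in the camera images.
- tray: Black ABS tray, a fixed trough 172 mm long (its x), 70 mm wide (its y), 24 mm high; walls and floor 4 mm thick: inside 164 x 62 mm, inner floor 4 mm above the origin. Origin at the centre of the underside. In it, in a row along its x, stand guard, headshell, counterweight: headshell in the middle, the others on either side of it (which is where varies), gaps 5 to 9 mm, too small for a finger.
- mat: Thin cork mat, the side area, fixed flat on the trolley: 170 mm (its x) x 110 mm (its y), 3 mm thick. Origin at the centre of the underside.
- pad: Black rubber mounting pad, fixed on the trolley: 44 mm (its x) x 76 mm (its y, its length), 6 mm thick, flat top. Origin at the centre of the underside.
- headshell: Chrome headshell lying flat across the tray: slab 20 mm wide (its x), 40 mm long (y from -27 to +13 mm), 13 mm high, then a round collar of 9 mm diameter to y = +27 mm; 54 mm long over all, 30 g. Origin at mid-length on the underside. Its ends are about 4 mm from the tray's side walls: grip it across the 20 mm width, along the tray.
- guard: Blue hard silicone stylus guard: block 38 mm (its x) x 42 mm (its y) x 18 mm high, with an upright grip fin in the middle of its top, 10 mm thick (x), 30 mm long (y), from 18 to 46 mm above the underside. About 50 g. Origin at the centre of the underside. Grip it by the fin, fingers closing along its x.
- weight: Steel tonearm counterweight standing upright: disc of 40 mm diameter and 20 mm height with a round stub of 16 mm diameter on top, up to 46 mm above the underside. About 130 g. Origin at the centre of the underside. Grip it by the stub, from any side.
- driver: Bystander: short steel hex driver lying on the trolley beyond the work, 130 mm long along its x, less than 35 mm high. Leave it alone.
- jar: Bystander: small glass screw jar with a metal cap, 48 mm diameter, 55 mm high, beyond the work. Leave it alone.
Mind the look-alikes: they are no part of the job. Leave any green or pink look-alike of the weight alone.

How it is judged:
On the way, in this order (a step that is already met when the one before it is completed fails the run):
1. the guard and the counterweight both stand released and upright on the cork mat, and the headshell is still where it lay (within 15 mm) (x of guard in the frame of mat between -0.085 and 0.085 m and y of guard in the frame of mat between -0.055 and 0.055 m and z of each of guard, weight in the frame of mat below 0.009 m and linear speed of each of guard, weight below 0.03 m/s and angle between each of guard, weight's own z axis and vertical below 0.15 rad and contact force between each of guard, weight and the fingers below 0.1 N and x of weight in the frame of mat between -0.085 and 0.085 m and y of weight in the frame of mat between -0.055 and 0.055 m and distance of headshell from where it was at the start of the episode below 0.015 m), for 0.2 s.
2. the headshell lies released and flat on the rubber pad, while the guard and the counterweight are still on the mat (horizontal distance between headshell and pad below 0.012 m and angle between the y axis of headshell and the y axis of pad, either way round below 0.25 rad and z of headshell in the frame of pad between 0.002 and 0.011 m and linear speed of each of headshell, guard, weight below 0.03 m/s and angle between each of headshell, guard, weight's own z axis and vertical below 0.15 rad and contact force between each of headshell, guard, weight and the fingers below 0.1 N and x of guard in the frame of mat between -0.085 and 0.085 m and y of guard in the frame of mat between -0.055 and 0.055 m and z of each of guard, weight in the frame of mat below 0.009 m and x of weight in the frame of mat between -0.085 and 0.085 m and y of weight in the frame of mat between -0.055 and 0.055 m), for 0.2 s.
At the end, for the whole second after the job is handed in: Headshell flat on the pad, within 12 mm of its centre, lengths aligned within 0.25 rad (either way round); guard and counterweight upright in the tray within 15 mm of their starts, guard's x within 0.3 rad of the tray's (either way round); all released and at rest (horizontal distance between headshell and pad below 0.012 m and angle between the y axis of headshell and the y axis of pad, either way round below 0.25 rad and z of headshell in the frame of pad between 0.002 and 0.011 m and linear speed of each of headshell, guard, weight below 0.03 m/s and angle between each of headshell, guard, weight's own z axis and vertical below 0.15 rad and contact force between each of headshell, guard, weight and the fingers below 0.1 N and distance of each of guard, weight from where it was at the start of the episode below 0.015 m and angle between the x axis of guard and the x axis of tray, either way round below 0.3 rad); the robot touches nothing.
It fails at once if the hex driver is moved by more than 20 mm (distance of driver from where it was at the start of the episode above 0.02 m).
It fails at once if the jar is moved by more than 20 mm (distance of jar from where it was at the start of the episode above 0.02 m).
It also fails if it takes over 120 s, if anything falls off the work surface, if the arm or the gripper's body presses on something with over 40 N, if the wrist force passes 120 N, or if a joint passes its speed limit or range.

## Working session

There is one attempt and no reset: what is moved stays moved. The work goes in short steps, Python scripts to look and compute and a tool call to move; the robot and the scene stay as the last step left them, time stands still between calls to the robot, and variables do not carry over. Pictures are saved under pics/ and viewed, at most 14 in all, crops included, and the job is handed in when it is done.

Besides the shell and the picture viewer there is one more tool, called after "Call:" as name(argument=value, ...), one argument or row to a line, values as JSON. drive_tool: Moves the arm, as the interface text tells. Shift numbers are shares of 300 mm and turn numbers shares of 45 degrees, none past 1 either way. Its arguments: {"type":"object","properties":{"motion":{"type":"array"},"hand":{"type":"number"},"grip_force":{"type":"number"}},"required":["motion"]}

```bash
mkdir -p pics; python3 - <<'E'
from rig import readout, viewer, manip
import cv2
print(readout.get_obs(), manip.tcp_to_tips)
for n in("top","side"):
    cv2.imwrite(f"pics/{n}0.png",viewer.get_image(n)); print(n,viewer.camera_params(n))
E
```

```text
{'clock': 0.0, 'q': array([-1.33898863e+00,  2.76594745e-01,  1.50615626e+00, -2.31362684e-05,
        1.36072480e+00, -1.21018479e-01]), 'qvel': array([-1.24167048e-03, -9.88755339e-05,  4.94275261e-04,  6.30768343e-04,
        1.66769971e-03,  3.02568134e-04]), 'joint_efforts': array([-1.11510613e-03, -4.16771650e+01, -2.45802498e+01, -1.31832603e-04,
        1.11771884e-02, -4.86384948e-06]), 'tcp_pos': array([ 0.19862059, -0.53936555,  0.40383035]), 'ee_rot': array([-3.09098246e+00, -5.51025558e-01,  1.99138838e-04]), 'wrist_force': array([-0.01985266, -0.68404138,  0.17384592]), 'wrist_torque': array([-0.02416827, -0.04356176, -0.02317142]), 'grip_force': 0.0, 'gripper_width': 0.08573835859168107} 0.1734
top {'camera_matrix': array([[399.84692967,   0.        , 275.41747521],
       [  0.        , 399.84692967, 211.00516551],
       [  0.        ,   0.        ,   1.        ]]), 'R': array([[-0.02335379, -0.99972133, -0.0034444 ],
       [-0.97903165,  0.0235676 , -0.20234029],
       [ 0.20236508, -0.00135324, -0.97930922]]), 't': array([-0.00099322,  0.6044292 ,  0.73487438])}
side {'camera_matrix': array([[395.61885151,   0.        , 274.86638412],
       [  0.        , 395.61885151, 209.87393505],
       [  0.        ,   0.        ,   1.        ]]), 'R': array([[ 0.96403265, -0.26571944, -0.00585085],
       [-0.16230295, -0.57111887, -0.80466204],
       [ 0.21047281,  0.77667008, -0.59370428]]), 't': array([-0.60182384,  0.13836973,  0.76250244])}
```

View pics/top0.png

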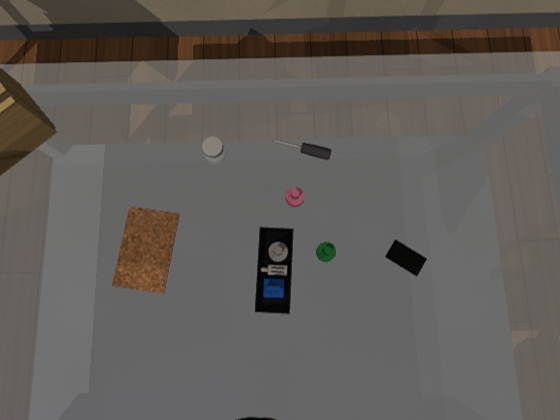

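View pics/side0.png

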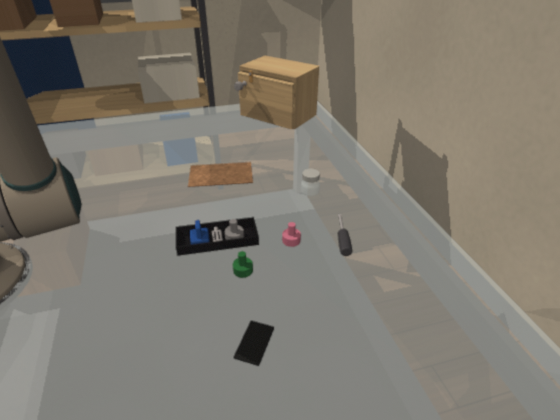

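The top view shows several candidates:
- **Steel weight:** in the tray at (278,251). The look-alikes are pink at (295,197) and green at (326,252).
- **Other tray items:** blue guard at (274,289) and headshell at (276,270).
- **Targets:** mat at (146,250) and pad at (406,258).
- **Bystanders:** jar at (212,148) and driver at (303,150).

I choose the steel one in the tray and check it in a close crop.

```bash
python3 - <<'E'
import cv2,numpy as np
t=cv2.imread("pics/top0.png"); s=cv2.imread("pics/side0.png")
f=lambda im,x,y,w,h,k:cv2.convertScaleAbs(cv2.resize(im[y:y+h,x:x+w],None,fx=k,fy=k,interpolation=cv2.INTER_CUBIC),alpha=1.7,beta=15)
a=f(t,245,220,60,100,6); b=f(s,170,210,95,50,4.6)
c=f(t,380,235,50,45,4.6);
im=np.zeros((600,800,3),np.uint8); im[:600,:360]=a; im[:230,362:362+437]=b; im[240:240+c.shape[0],362:362+c.shape[1]]=c
cv2.imwrite("pics/crop0.png",im)
# quad fits: mat (brown) and pad (dark), tray(dark)
hsv=cv2.cvtColor(t,cv2.COLOR_BGR2HSV)
def quad(m,x,y,w,h,n):
    k=np.zeros_like(m);k[y:y+h,x:x+w]=m[y:y+h,x:x+w]
    cs,_=cv2.findContours(k,cv2.RETR_EXTERNAL,cv2.CHAIN_APPROX_NONE);c=max(cs,key=cv2.contourArea)
    print(n,cv2.contourArea(c),cv2.minAreaRect(c),cv2.approxPolyDP(cv2.convexHull(c),4,True).reshape(-1,2).tolist())
g=cv2.cvtColor(t,cv2.COLOR_BGR2GRAY)
quad((g<50).astype(np.uint8),380,230,55,55,"pad")
quad((g<50).astype(np.uint8),245,215,60,110,"tray")
quad((hsv[...,1]>90).astype(np.uint8),100,195,95,110,"mat")
E
```

```text
pad 698.0 ((405.598876953125, 257.33819580078125), (37.49699401855469, 20.0521240234375), 31.429563522338867) [[395, 240], [426, 259], [416, 275], [386, 257]]
tray 2777.5 ((274.2086181640625, 269.9534606933594), (34.704715728759766, 84.79460144042969), 3.3664608001708984) [[260, 227], [292, 229], [288, 313], [255, 311]]
mat 4024.0 ((145.32691955566406, 249.36538696289062), (52.166893005371094, 82.95712280273438), 11.309932708740234) [[129, 207], [178, 214], [163, 292], [112, 285]]
```

View pics/crop0.png

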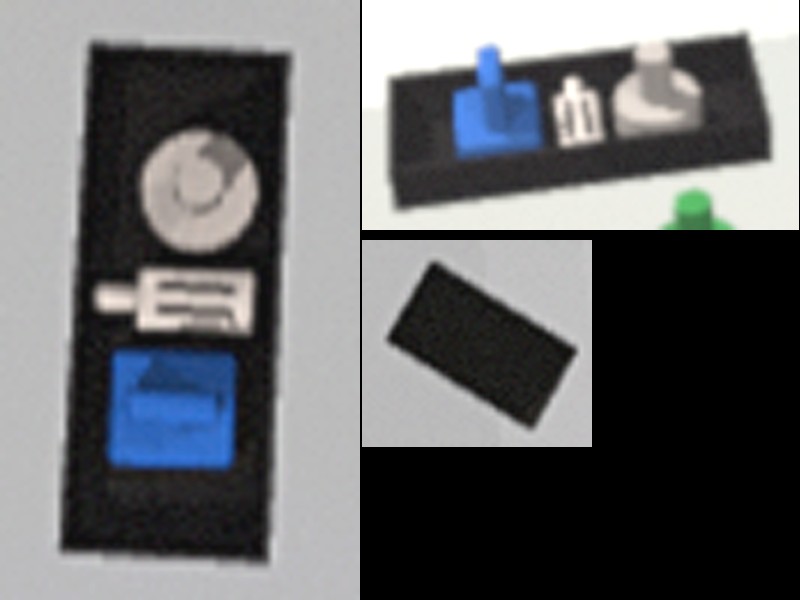

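The crop confirms the three tray items. Crop pixels: tray rim corners (92,43), (292,53), (268,562), (60,551); stub top (202,181), disc (199,190); headshell slab (140,268)-(252,335) with its collar to the left; guard block (112,350)-(234,468).

```bash
cat > h.py <<'E'
import numpy as np
from rig import readout, viewer, manip
def w(px,z,cam="top"):
    P=viewer.camera_params(cam);R,t=P["R"],P["t"]
    px=np.atleast_2d(np.array(px,float)); d=np.linalg.solve(P["camera_matrix"],np.c_[px,np.ones(len(px))].T).T@R
    c=-R.T@t; return c[:2]+d[:,:2]*((z-c[2])/d[:,2])[:,None]
def up(p,x,y,k): return (np.array(p,float)+.5)/k-.5+[x,y]
def proj(X,cam="top"):
    P=viewer.camera_params(cam);v=P["camera_matrix"]@(P["R"]@np.array(X,float)+P["t"]);return v[:2]/v[2]
def tool(dx,dy,dz,cy=None):
    from scipy.spatial.transform import Rotation as Ro
    o=readout.get_obs();R=Ro.from_rotvec(o["ee_rot"]).as_matrix()
    return R.T@np.array([dx,dy,dz])
E
python3 - <<'E'
from h import *
from scipy.spatial.transform import Rotation as Ro
np.set_printoptions(precision=4,suppress=True)
T=w(up([(92,43),(292,53),(268,562),(60,551)],245,220,6),.024)
def rep(n,T):
    print(n,T.mean(0),[ (np.linalg.norm(e).round(4),np.degrees(np.arctan2(e[1],e[0])).round(1)) for e in np.roll(T,-1,0)-T])
rep("tray",T)
rep("hs",w(up([(140,268),(256,271),(252,335),(137,330)],245,220,6),.017))
rep("guardblk",w(up([(112,350),(236,350),(234,468),(107,466)],245,220,6),.022))
print("fin",w(up([(174,405)],245,220,6),.05),"stub",w(up([(202,181)],245,220,6),.05),"disc",w(up([(199,190)],245,220,6),.024))
rep("pad",w(up(np.array([(435,262),(577,350),(532,430),(387,340)])-[362,240],380,235,4.6),.006))
rep("mat",w([[129,207],[178,214],[163,292],[112,285]],.003))
print("side: fin",w(up([(488-362,49)],170,210,4.6),.05,"side"),"stub",w(up([(653-362,45)],170,210,4.6),.05,"side"))
print("pink",w([295,193],.046),"green",w([328,247],.046),"jar",w([212,147],.055))
o=readout.get_obs();print(Ro.from_rotvec(o["ee_rot"]).as_matrix())
E
```

```text
tray [ 0.4919 -0.0103] [(np.float64(0.0691), np.float64(-94.3)), (np.float64(0.1706), np.float64(175.5)), (np.float64(0.0689), np.float64(85.7)), (np.float64(0.1706), np.float64(-4.4))]
hs [ 0.4908 -0.0163] [(np.float64(0.0396), np.float64(-92.8)), (np.float64(0.0217), np.float64(174.7)), (np.float64(0.0391), np.float64(86.2)), (np.float64(0.021), np.float64(-3.9))]
guardblk [ 0.455  -0.0074] [(np.float64(0.0418), np.float64(-91.3)), (np.float64(0.0389), np.float64(177.4)), (np.float64(0.0424), np.float64(87.8)), (np.float64(0.0383), np.float64(-3.5))]
fin [[ 0.4556 -0.0082]] stub [[ 0.5281 -0.0191]] disc [[ 0.5279 -0.0182]]
pad [ 0.5105 -0.2845] [(np.float64(0.0736), np.float64(-124.3)), (np.float64(0.0425), np.float64(146.0)), (np.float64(0.0746), np.float64(56.0)), (np.float64(0.0428), np.float64(-35.2))]
mat [0.5419 0.2595] [(np.float64(0.1073), np.float64(-99.6)), (np.float64(0.1653), np.float64(170.7)), (np.float64(0.1072), np.float64(81.1)), (np.float64(0.1665), np.float64(-9.3))]
side: fin [[0.4559 0.004 ]] stub [[ 0.529  -0.0136]]
pink [[ 0.6442 -0.0564]] green [[ 0.5317 -0.1185]] jar [[0.7447 0.1133]]
[[ 0.9384  0.3455 -0.0004]
 [ 0.3455 -0.9384  0.0016]
 [ 0.0002 -0.0017 -1.    ]]
```

Call:
drive_tool(
  motion=[
    {"translation": [0.7,-0.68,0],"yaw": -1},
    {"translation": [0.7,-0.68,0],"yaw": -1},
    {"translation": [0.7,-0.68,0],"yaw": -1},
    {"translation": [0.7,-0.68,0],"yaw": -1},
    {"translation": [0.7,-0.68,0],"yaw": -1},
    {"translation": [0.7,-0.68,0],"yaw": -1},
    {"translation": [0.7,-0.68,0],"yaw": -1},
  ],
  hand=0.5,
  grip_force=40,
)

```text
clock: 0.8
tcp_pos: [0.3261, -0.271, 0.4045]
ee_rot: [-2.639, -1.7, -0.003]
wrist_force: [-0.1, -0.7, -0.1]
gripper_width: 0.0425
grip_force: 0.0
```

```bash
cat > go.py <<'E'
# usage: go.py x y z yaw_of_tool_y_deg -> shares
import sys; from h import *
from scipy.spatial.transform import Rotation as Ro
a=list(map(float,sys.argv[1:])); o=readout.get_obs(); R=Ro.from_rotvec(o["ee_rot"]).as_matrix()
d=R.T@(np.array(a[:3])-o["tcp_pos"]); cur=np.degrees(np.arctan2(R[1,1],R[0,1]))
print("t",o["clock"].__round__(2),"tcp",o["tcp_pos"].round(4),"yaw",cur.round(2),"tilt",R[:2,2].round(4),"shares",(d/.3).round(4),"yawshare",(-((a[3]-cur+90)%180-90)/45).round(3),"w",o["gripper_width"].round(4))
E
python3 go.py .4555 -.008 .30 -4
```

```text
Traceback (most recent call last):
  File "go.py", line 6, in <module>
    print("t",o["clock"].__round__(2),"tcp",o["tcp_pos"].round(4),"yaw",cur.round(2),"tilt",R[:2,2].round(4),"shares",(d/.3).round(4),"yawshare",(-((a[3]-cur+90)%180-90)/45).round(3),"w",o["gripper_width"].round(4))
                                                                                                                                                                                           ^^^^^^^^^^^^^^^^^^^^^^^^
AttributeError: 'float' object has no attribute 'round'
```

```bash
sed -i 's/o\["gripper_width"\].round(4)/round(float(o["gripper_width"]),4)/' go.py
python3 go.py .4555 -.008 .28 -4
```

```text
t 0.8 tcp [ 0.3261 -0.271   0.4045] yaw -24.44 tilt [0.0004 0.0033] shares [0.9754 0.0305 0.418 ] yawshare -0.454 w 0.0425
```

Call:
drive_tool(
  motion=[
    {"translation": [0.975,0.03,0.2],"yaw": -0.454},
    {"translation": [0.975,0.03,0.2],"yaw": -0.454},
    {"translation": [0.975,0.03,0.2],"yaw": -0.454},
    {"translation": [0.975,0.03,0.2],"yaw": -0.454},
    {"translation": [0.975,0.03,0.2],"yaw": -0.454},
    {"translation": [0.975,0.03,0.2],"yaw": -0.454},
    {"translation": [0.975,0.03,0.418],"yaw": -0.454},
    {"translation": [0.975,0.03,0.418],"yaw": -0.454},
  ],
)

```text
clock: 1.6
tcp_pos: [0.4551, -0.0124, 0.2758]
ee_rot: [-2.297, -2.136, 0.007]
wrist_force: [-1.1, -0.4, -0.4]
gripper_width: 0.0426
grip_force: 0.0
```

```bash
python3 go.py .4555 -.008 .20 -4
```

```text
t 1.6 tcp [ 0.4551 -0.0124  0.2758] yaw -4.16 tilt [-0.0064  0.0007] shares [0.0147 0.002  0.2526] yawshare -0.004 w 0.0426
```

Call:
drive_tool(
  motion=[
    {"translation": [0.012,0.001,0.13],"yaw": 0},
    {"translation": [0.012,0.001,0.18],"yaw": 0},
    {"translation": [0.012,0.001,0.18],"yaw": 0},
  ],
)

```text
clock: 1.9
tcp_pos: [0.4557, -0.0105, 0.2229]
ee_rot: [-2.301, -2.132, 0.006]
wrist_force: [0.6, 0.6, -0.1]
gripper_width: 0.0425
grip_force: 0.0
```

```bash
python3 go.py .4555 -.008 .20 -4; python3 - <<'E'
import cv2;from rig import viewer
t=viewer.get_image("top");s=viewer.get_image("side")
import numpy as np
cv2.imwrite("pics/a1.png",np.hstack([cv2.resize(t[200:350,205:355],(400,400)),cv2.resize(s[150:270,140:260],(400,400))]))
E
```

```text
t 1.9 tcp [ 0.4557 -0.0105  0.2229] yaw -4.37 tilt [-0.0061  0.0007] shares [ 0.0084 -0.0007  0.0763] yawshare -0.008 w 0.0425
```

View pics/a1.png

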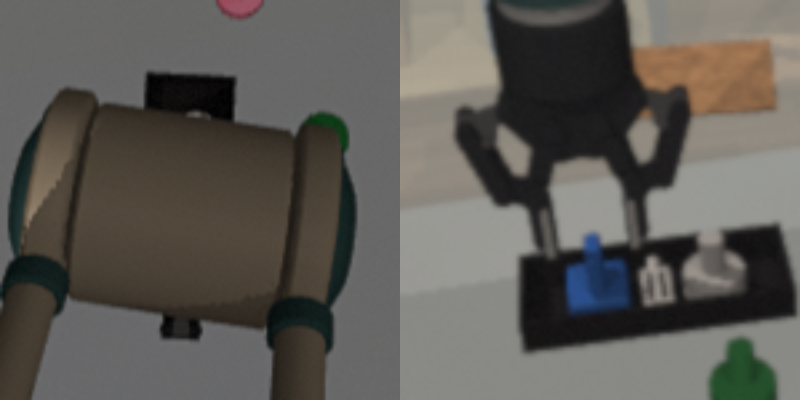

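Side view: the fingers at (545,230) and (640,230) straddle the fin at (592,250), well centred. I descend and grip.

Call:
drive_tool(
  motion=[
    {"translation": [0.005,0,0.075],"yaw": 0},
    {"translation": [0.005,0,0.075],"yaw": 0},
    {"translation": [0.005,0,0.075],"yaw": 0},
  ],
)

```text
clock: 2.3
tcp_pos: [0.4571, -0.0091, 0.2037]
ee_rot: [2.304, 2.134, 0.001]
wrist_force: [0.6, -0.9, -0.2]
gripper_width: 0.0429
grip_force: 0.0
```

Call:
drive_tool(
  motion=[
    {"translation": [0,0,0],"yaw": 0},
    {"translation": [0,0,0],"yaw": 0},
    {"translation": [0,0,0],"yaw": 0},
    {"translation": [0,0,0],"yaw": 0},
    {"translation": [0,0,0],"yaw": 0},
  ],
  hand=0,
)

```text
clock: 2.8
tcp_pos: [0.4572, -0.0089, 0.2038]
ee_rot: [2.303, 2.134, 0.002]
wrist_force: [-0.6, 0.2, 6.7]
gripper_width: 0.0092
grip_force: 41.1
```

```bash
python3 go.py .497 .267 .25 -4
```

```text
t 2.8 tcp [ 0.4572 -0.0089  0.2038] yaw -4.35 tilt [ 0.0021 -0.0006] shares [ 0.927   0.0628 -0.1542] yawshare -0.008 w 0.0092
```

Call:
drive_tool(
  motion=[
    {"translation": [0,0,-0.15],"yaw": 0},
    {"translation": [0,0,-0.25],"yaw": 0},
    {"translation": [0.3,0.03,-0.25],"yaw": 0},
    {"translation": [0.927,0.063,-0.25],"yaw": 0},
    {"translation": [0.927,0.063,-0.25],"yaw": 0},
    {"translation": [0.927,0.063,-0.25],"yaw": 0},
    {"translation": [0.927,0.063,-0.25],"yaw": 0},
    {"translation": [0.927,0.063,-0.25],"yaw": 0},
  ],
)

```text
clock: 3.6
tcp_pos: [0.4967, 0.2706, 0.2779]
ee_rot: [-2.302, -2.138, -0.003]
wrist_force: [-0.0, -0.8, -0.0]
gripper_width: 0.0093
grip_force: 40.2
```

```bash
python3 go.py .497 .267 .204 -4
```

```text
t 3.6 tcp [0.4967 0.2706 0.2779] yaw -4.23 tilt [0.001  0.0014] shares [-0.0121  0.0015  0.2462] yawshare -0.005 w 0.0093
```

Call:
drive_tool(
  motion=[
    {"translation": [0,0,0.14],"yaw": 0},
    {"translation": [0,0,0.21],"yaw": 0},
    {"translation": [0,0,0.23],"yaw": 0},
    {"translation": [0,0,0.24],"yaw": 0},
    {"translation": [0,0,0.245],"yaw": 0},
    {"translation": [0,0,0.245],"yaw": 0},
    {"translation": [0,0,0.245],"yaw": 0},
  ],
)

```text
clock: 4.3
tcp_pos: [0.4972, 0.267, 0.2054]
ee_rot: [2.304, 2.134, 0.003]
wrist_force: [-0.6, -0.3, 0.1]
gripper_width: 0.0093
grip_force: 40.1
```

```bash
python3 go.py .497 .267 .203 -4
```

```text
t 4.3 tcp [0.4972 0.267  0.2054] yaw -4.38 tilt [0.0021 0.0007] shares [-0.     -0.0007  0.0079] yawshare -0.008 w 0.0093
```

Call:
drive_tool(
  motion=[
    {"translation": [0,0,0.004],"yaw": 0},
    {"translation": [0,0,0.008],"yaw": 0},
    {"translation": [0,0,0.008],"yaw": 0},
  ],
)

```text
clock: 4.6
tcp_pos: [0.4969, 0.2671, 0.2028]
ee_rot: [2.304, 2.135, 0.002]
wrist_force: [-0.9, -0.2, 4.1]
gripper_width: 0.0091
grip_force: 40.8
```

Call:
drive_tool(
  motion=[
    {"translation": [0,0,0],"yaw": 0},
    {"translation": [0,0,0],"yaw": 0},
    {"translation": [0,0,0],"yaw": 0},
    {"translation": [0,0,-0.1],"yaw": 0},
    {"translation": [0,0,-0.25],"yaw": 0},
    {"translation": [0,0,-0.27],"yaw": 0},
    {"translation": [0,0,-0.27],"yaw": 0},
  ],
  hand=0.5,
)

```text
clock: 5.3
tcp_pos: [0.4972, 0.2673, 0.2845]
ee_rot: [2.303, 2.134, 0.006]
wrist_force: [-0.5, -0.6, -1.2]
gripper_width: 0.0427
grip_force: 0.0
```

```bash
python3 go.py .528 -.0188 .28 -4
```

```text
t 5.3 tcp [0.4972 0.2673 0.2845] yaw -4.35 tilt [0.0037 0.0014] shares [-0.9432  0.1748  0.0141] yawshare -0.008 w 0.0427
```

Call:
drive_tool(
  motion=[
    {"translation": [-0.943,0.174,0.01],"yaw": 0},
    {"translation": [-0.943,0.174,0.01],"yaw": 0},
    {"translation": [-0.943,0.174,0.01],"yaw": 0},
    {"translation": [-0.943,0.174,0.01],"yaw": 0},
    {"translation": [-0.943,0.174,0.01],"yaw": 0},
    {"translation": [-0.943,0.174,0.01],"yaw": 0},
    {"translation": [-0.943,0.174,0.01],"yaw": 0},
    {"translation": [-0.943,0.174,0.01],"yaw": 0},
  ],
)

```text
clock: 6.1
tcp_pos: [0.5266, -0.0196, 0.2783]
ee_rot: [-2.305, -2.13, 0.003]
wrist_force: [-0.5, 0.5, 0.3]
gripper_width: 0.0429
grip_force: 0.0
```

```bash
python3 go.py .528 -.0188 .204 -4; python3 - <<'E'
import cv2;from rig import viewer
t=viewer.get_image("top");s=viewer.get_image("side")
import numpy as np
cv2.imwrite("pics/a2.png",np.hstack([cv2.resize(t[190:310,100:220],(400,400)),cv2.resize(s[130:270,140:280],(400,400))]))
E
```

```text
t 6.1 tcp [ 0.5266 -0.0196  0.2783] yaw -4.5 tilt [-0.0034  0.0011] shares [0.0029 0.0051 0.2476] yawshare -0.011 w 0.0429
```

View pics/a2.png

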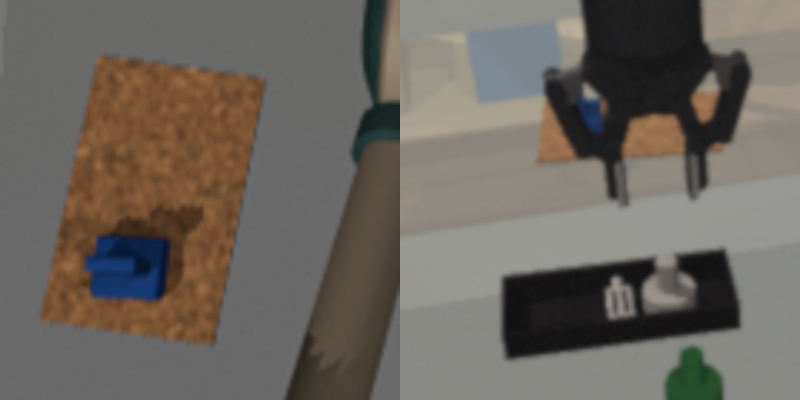

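The guard stands upright on the mat, at (130,268) in the left crop. The headshell at (618,298) in the right crop is undisturbed, and the fingers are above the stub at (667,270). I take the weight next.

Call:
drive_tool(
  motion=[
    {"translation": [0.003,0.005,0.14],"yaw": 0},
    {"translation": [0.003,0.005,0.22],"yaw": 0},
    {"translation": [0.003,0.005,0.245],"yaw": 0},
    {"translation": [0.003,0.005,0.245],"yaw": 0},
    {"translation": [0.003,0.005,0.245],"yaw": 0},
  ],
)

```text
clock: 6.7
tcp_pos: [0.5294, -0.0175, 0.2072]
ee_rot: [2.302, 2.136, 0.001]
wrist_force: [0.0, 0.2, 0.6]
gripper_width: 0.0427
grip_force: 0.0
```

Call:
drive_tool(
  motion=[
    {"translation": [0,0,0],"yaw": 0},
    {"translation": [0,0,0],"yaw": 0},
    {"translation": [0,0,0],"yaw": 0},
    {"translation": [0,0,0],"yaw": 0},
    {"translation": [0,0,0],"yaw": 0},
  ],
  hand=0,
)

```text
clock: 7.2
tcp_pos: [0.5292, -0.0182, 0.2074]
ee_rot: [2.304, 2.134, 0.002]
wrist_force: [-0.6, 1.6, 6.5]
gripper_width: 0.0135
grip_force: 39.3
```

```bash
python3 go.py .587 .252 .28 -4
```

```text
t 7.2 tcp [ 0.5292 -0.0182  0.2074] yaw -4.37 tilt [ 0.0018 -0.0001] shares [ 0.9129  0.1241 -0.2418] yawshare -0.008 w 0.0135
```

Call:
drive_tool(
  motion=[
    {"translation": [0,0,-0.1],"yaw": 0},
    {"translation": [0,0,-0.25],"yaw": 0},
    {"translation": [0,0,-0.25],"yaw": 0},
  ],
  grip_force=60,
)

```text
clock: 7.5
tcp_pos: [0.531, -0.0186, 0.2865]
ee_rot: [2.298, 2.129, 0.011]
wrist_force: [1.3, 0.0, -1.4]
gripper_width: 0.0128
grip_force: 58.8
```

```bash
python3 go.py .587 .252 .28 -4;  python3 - <<'E'
import cv2;from rig import viewer
s=viewer.get_image("side")
cv2.imwrite("pics/a3.png",cv2.resize(s[130:270,140:280],(560,560),interpolation=cv2.INTER_CUBIC))
E
```

```text
t 7.5 tcp [ 0.531  -0.0186  0.2865] yaw -4.36 tilt [ 0.0114 -0.0021] shares [0.9137 0.1171 0.022 ] yawshare -0.008 w 0.0128
```

View pics/a3.png

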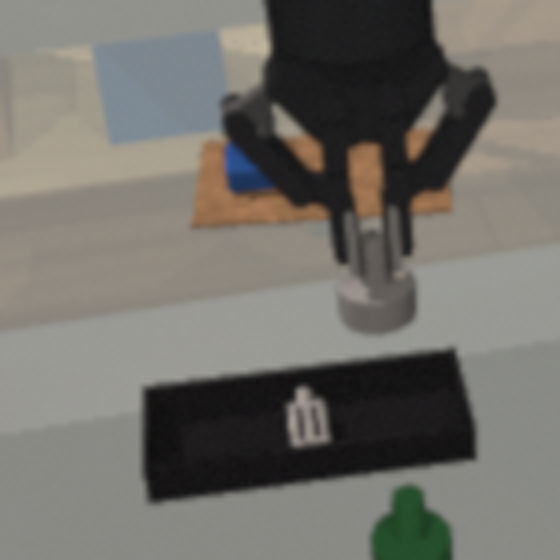

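The weight hangs straight between the fingers at (375,290), and the headshell at (308,418) is undisturbed. I carry the weight to the mat.

Call:
drive_tool(
  motion=[
    {"translation": [0.914,0.12,0.01],"yaw": 0},
    {"translation": [0.914,0.12,0.01],"yaw": 0},
    {"translation": [0.914,0.12,0.01],"yaw": 0},
    {"translation": [0.914,0.12,0.01],"yaw": 0},
    {"translation": [0.914,0.12,0.01],"yaw": 0},
    {"translation": [0.914,0.12,0.01],"yaw": 0},
    {"translation": [0.914,0.12,0.01],"yaw": 0},
    {"translation": [0.914,0.12,0.01],"yaw": 0},
  ],
)

```text
clock: 8.35
tcp_pos: [0.5848, 0.2526, 0.2764]
ee_rot: [-2.302, -2.136, 0.006]
wrist_force: [0.2, -1.0, -1.4]
gripper_width: 0.0127
grip_force: 58.7
```

```bash
python3 go.py .587 .252 .2075 -4
```

```text
t 8.35 tcp [0.5848 0.2526 0.2764] yaw -4.27 tilt [-0.0036 -0.002 ] shares [-0.0011  0.0082  0.2296] yawshare -0.006 w 0.0127
```

Call:
drive_tool(
  motion=[
    {"translation": [0,0.005,0.13],"yaw": 0},
    {"translation": [0,0.005,0.2],"yaw": 0},
    {"translation": [0,0.005,0.22],"yaw": 0},
    {"translation": [0,0.005,0.227],"yaw": 0},
    {"translation": [0,0.005,0.227],"yaw": 0},
    {"translation": [0,0.005,0.227],"yaw": 0},
  ],
)

```text
clock: 8.95
tcp_pos: [0.5877, 0.2521, 0.2116]
ee_rot: [2.304, 2.134, 0.003]
wrist_force: [0.6, 0.0, -1.2]
gripper_width: 0.0129
grip_force: 58.8
```

```bash
python3 go.py .587 .252 .206 -4
```

```text
t 8.95 tcp [0.5877 0.2521 0.2116] yaw -4.39 tilt [0.0024 0.0006] shares [-0.0007 -0.0022  0.0188] yawshare -0.009 w 0.0129
```

Call:
drive_tool(
  motion=[
    {"translation": [0,0,0.008],"yaw": 0},
    {"translation": [0,0,0.014],"yaw": 0},
    {"translation": [0,0,0.018],"yaw": 0},
    {"translation": [0,0,0.018],"yaw": 0},
  ],
)

```text
clock: 9.35
tcp_pos: [0.5872, 0.2525, 0.2065]
ee_rot: [2.303, 2.135, 0.002]
wrist_force: [-2.2, -1.1, 4.7]
gripper_width: 0.0127
grip_force: 59.6
```

Call:
drive_tool(
  motion=[
    {"translation": [0,0,0],"yaw": 0},
    {"translation": [0,0,0],"yaw": 0},
    {"translation": [0,0,0],"yaw": 0},
    {"translation": [0,0,-0.1],"yaw": 0},
    {"translation": [0,0,-0.25],"yaw": 0},
    {"translation": [0,0,-0.25],"yaw": 0},
    {"translation": [0,0,-0.25],"yaw": 0},
  ],
  hand=0.5,
)

```text
clock: 10.05
tcp_pos: [0.5873, 0.2525, 0.2811]
ee_rot: [2.303, 2.135, 0.004]
wrist_force: [-0.6, 0.1, 0.1]
gripper_width: 0.0428
grip_force: 0.0
```

```bash
python3 go.py .491 -.0145 .27 -4
```

```text
t 10.05 tcp [0.5873 0.2525 0.2811] yaw -4.35 tilt [0.0027 0.0007] shares [-0.9118 -0.2528  0.0354] yawshare -0.008 w 0.0428
```

Call:
drive_tool(
  motion=[
    {"translation": [-0.914,-0.253,0.02],"yaw": 0},
    {"translation": [-0.914,-0.253,0.02],"yaw": 0},
    {"translation": [-0.914,-0.253,0.02],"yaw": 0},
    {"translation": [-0.914,-0.253,0.02],"yaw": 0},
    {"translation": [-0.914,-0.253,0.02],"yaw": 0},
    {"translation": [-0.914,-0.253,0.02],"yaw": 0},
    {"translation": [-0.914,-0.253,0.02],"yaw": 0},
    {"translation": [-0.914,-0.253,0.02],"yaw": 0},
  ],
)

```text
clock: 10.85
tcp_pos: [0.49, -0.0157, 0.2729]
ee_rot: [-2.305, -2.131, 0.001]
wrist_force: [-0.0, 0.5, -0.1]
gripper_width: 0.0425
grip_force: 0.0
```

```bash
python3 go.py .491 -.0155 .184 -4;  python3 - <<'E'
import cv2;from rig import viewer
import numpy as np
t=viewer.get_image("top");s=viewer.get_image("side")
cv2.imwrite("pics/a4.png",np.hstack([cv2.resize(t[190:310,100:220],(400,400)),cv2.resize(s[130:270,140:280],(400,400))]))
E
```

```text
t 10.85 tcp [ 0.49   -0.0157  0.2729] yaw -4.49 tilt [-0.0021  0.0009] shares [0.0007 0.0039 0.2962] yawshare -0.011 w 0.0425
```

View pics/a4.png

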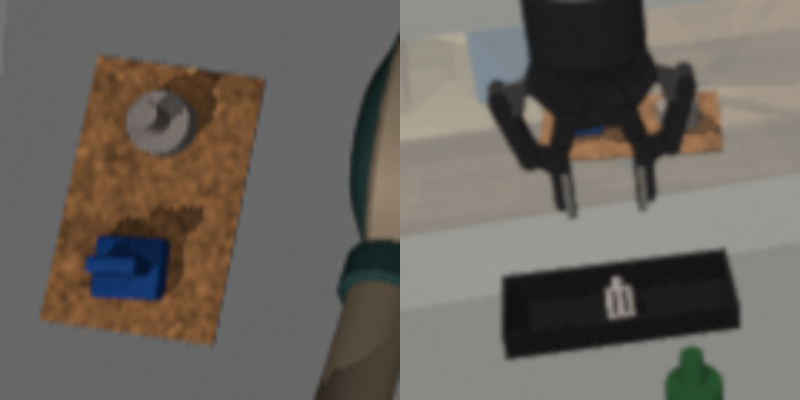

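Both stand upright on the mat: weight at (160,122), guard at (130,268) in the left crop. The headshell at (620,298) in the right crop is in place under the fingers, so step 1 looks met.

Call:
drive_tool(
  motion=[
    {"translation": [0,0.003,0.13],"yaw": 0},
    {"translation": [0,0.003,0.23],"yaw": 0},
    {"translation": [0,0.003,0.28],"yaw": 0},
    {"translation": [0,0.003,0.3],"yaw": 0},
    {"translation": [0,0.003,0.3],"yaw": 0},
    {"translation": [0,0.003,0.3],"yaw": 0},
  ],
  grip_force=30,
)

```text
clock: 11.55
tcp_pos: [0.4921, -0.0148, 0.1844]
ee_rot: [2.302, 2.136, 0.001]
wrist_force: [0.4, -0.5, -0.5]
gripper_width: 0.0424
grip_force: 0.0
```

```bash
python3 go.py .491 -.0155 .182 -4
```

```text
t 11.55 tcp [ 0.4921 -0.0148  0.1844] yaw -4.29 tilt [ 0.0014 -0.0002] shares [-0.0027 -0.0036  0.008 ] yawshare -0.006 w 0.0424
```

Call:
drive_tool(
  motion=[
    {"translation": [-0.003,-0.003,0.008],"yaw": 0},
    {"translation": [-0.003,-0.003,0.008],"yaw": 0},
  ],
)

```text
clock: 11.75
tcp_pos: [0.4906, -0.0162, 0.1821]
ee_rot: [2.303, 2.135, 0.001]
wrist_force: [-0.5, 0.1, 0.0]
gripper_width: 0.0424
grip_force: 0.0
```

Call:
drive_tool(
  motion=[
    {"translation": [0,0,0],"yaw": 0},
    {"translation": [0,0,0],"yaw": 0},
    {"translation": [0,0,0],"yaw": 0},
    {"translation": [0,0,0],"yaw": 0},
    {"translation": [0,0,0],"yaw": 0},
  ],
  hand=0,
)

```text
clock: 12.25
tcp_pos: [0.4907, -0.0163, 0.182]
ee_rot: [2.304, 2.135, 0.001]
wrist_force: [-1.4, -1.3, 5.9]
gripper_width: 0.0187
grip_force: 31.3
```

```bash
python3 go.py .491 -.0155 .28 -4
```

```text
t 12.25 tcp [ 0.4907 -0.0163  0.182 ] yaw -4.36 tilt [ 0.0009 -0.0003] shares [ 0.0025  0.0012 -0.3265] yawshare -0.008 w 0.0187
```

Call:
drive_tool(
  motion=[
    {"translation": [0,0,-0.1],"yaw": 0},
    {"translation": [0,0,-0.25],"yaw": 0},
    {"translation": [0,0,-0.333],"yaw": 0},
    {"translation": [-0.3,0,-0.333],"yaw": 0.2},
    {"translation": [-0.3,0,-0.333],"yaw": 0.2},
    {"translation": [-0.3,0,-0.333],"yaw": 0.2},
  ],
)

```text
clock: 12.85
tcp_pos: [0.4838, -0.1095, 0.2817]
ee_rot: [2.466, 1.941, -0.001]
wrist_force: [0.9, 0.9, -0.2]
gripper_width: 0.0189
grip_force: 30.6
```

```bash
python3 go.py .5065 -.2903 .28 -34.4
```

```text
t 12.85 tcp [ 0.4838 -0.1095  0.2817] yaw -13.57 tilt [ 0.0015 -0.0029] shares [-0.5681  0.2149  0.0076] yawshare 0.463 w 0.0189
```

Call:
drive_tool(
  motion=[
    {"translation": [-0.568,0.215,0],"yaw": 0.463},
    {"translation": [-0.568,0.215,0],"yaw": 0.463},
    {"translation": [-0.568,0.215,0],"yaw": 0.463},
    {"translation": [-0.568,0.215,0],"yaw": 0.463},
    {"translation": [-0.568,0.215,0],"yaw": 0.463},
    {"translation": [-0.568,0.215,0.2],"yaw": 0.463},
    {"translation": [-0.568,0.215,0.2],"yaw": 0.463},
  ],
)

```text
clock: 13.55
tcp_pos: [0.505, -0.2844, 0.2172]
ee_rot: [-2.768, -1.466, 0.006]
wrist_force: [-0.9, 0.8, -1.5]
gripper_width: 0.0195
grip_force: 30.6
```

```bash
python3 go.py .5065 -.2903 .187 -34.4;  python3 - <<'E'
import cv2;from rig import viewer
import numpy as np
t=viewer.get_image("top");s=viewer.get_image("side")
cv2.imwrite("pics/a5.png",np.hstack([cv2.resize(t[190:310,340:460],(400,400)),cv2.resize(s[260:380,190:310],(400,400))]))
E
```

```text
t 13.55 tcp [ 0.505  -0.2844  0.2172] yaw -34.2 tilt [-0.008   0.0065] shares [-0.0134  0.0162  0.1005] yawshare 0.004 w 0.0195
```

View pics/a5.png

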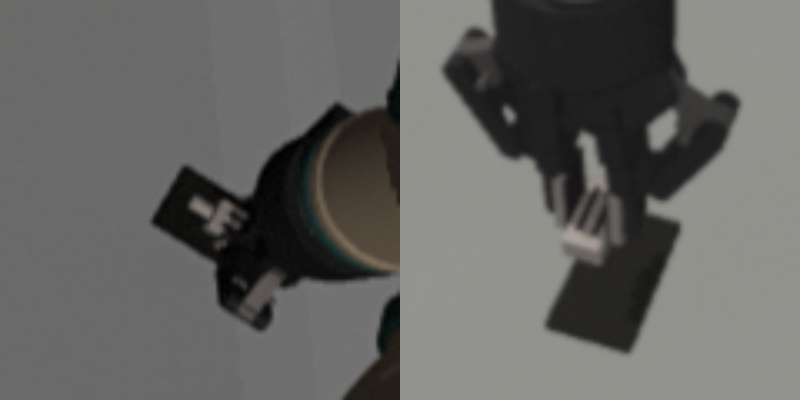

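```bash
python3 - <<'E'
from h import *
np.set_printoptions(precision=1,suppress=True)
u=np.array([np.cos(np.radians(55.8)),np.sin(np.radians(55.8)),0])
c=np.array([.505,-.2844,.2172-.182+.004])+.007*u   # underside origin if unslipped
c[:2]+=.173*np.array([-.008,.0065])*0
for p in (0,15,30):
    p=np.radians(p); d=u*np.cos(p)+np.array([0,0,np.sin(p)]); n=np.array([0,0,1])*np.cos(p)-u*np.sin(p)
    g=c-.007*u+.0065*np.array([0,0,1])
    col=g+.034*d; end=g-.020*d+.0065*n; endb=g-.020*d-.0065*n
    f=lambda X,cam,x,y,o:(proj(X,cam)-[x,y])*3.333+[o,0]
    print(np.degrees(p),"side collar end,slab end top,bottom",f(col,"side",190,260,400),f(end,"side",190,260,400),f(endb,"side",190,260,400),"top collar",f(col,"top",340,190,0))
E
```

```text
0.0 side collar end,slab end top,bottom [624.3 165.1] [581.7 245.1] [583.1 262.6] top collar [191.  197.2]
14.999999999999998 side collar end,slab end top,bottom [622.8 155. ] [581.5 254.2] [585.6 264.9] top collar [197.1 196.6]
29.999999999999996 side collar end,slab end top,bottom [619.8 149.1] [582.4 260.7] [588.9 264.2] top collar [206.4 198.3]
```

The slab end at (583,240)-(583,261) in the right crop matches a flat, unslipped headshell, predicted at (582,245) and (583,263). I lower it onto the pad.

Call:
drive_tool(
  motion=[
    {"translation": [-0.01,0.012,0.03],"yaw": 0},
    {"translation": [-0.01,0.012,0.06],"yaw": 0},
    {"translation": [-0.01,0.012,0.08],"yaw": 0},
    {"translation": [-0.01,0.012,0.09],"yaw": 0},
    {"translation": [-0.01,0.012,0.09],"yaw": 0},
  ],
)

```text
clock: 14.15
tcp_pos: [0.5082, -0.2909, 0.1942]
ee_rot: [-2.776, -1.47, 0.0]
wrist_force: [0.9, -0.5, -1.1]
gripper_width: 0.0186
grip_force: 30.6
```

```bash
python3 go.py .5065 -.2903 .1845 -34.4
```

```text
t 14.15 tcp [ 0.5082 -0.2909  0.1942] yaw -34.19 tilt [-0.0004  0.0003] shares [-0.0014 -0.006   0.0322] yawshare 0.005 w 0.0186
```

Call:
drive_tool(
  motion=[
    {"translation": [-0.001,-0.005,0.02],"yaw": 0},
    {"translation": [-0.001,-0.005,0.028],"yaw": 0},
    {"translation": [-0.001,-0.005,0.032],"yaw": 0},
    {"translation": [-0.001,-0.005,0.032],"yaw": 0},
  ],
)

```text
clock: 14.55
tcp_pos: [0.5069, -0.2905, 0.1847]
ee_rot: [-2.776, -1.47, 0.0]
wrist_force: [0.0, -0.4, -0.5]
gripper_width: 0.0189
grip_force: 30.6
```

Call:
drive_tool(
  motion=[
    {"translation": [0,0,0],"yaw": 0},
    {"translation": [0,0,0],"yaw": 0},
    {"translation": [0,0,0],"yaw": 0},
    {"translation": [0,0,0],"yaw": 0},
    {"translation": [0,0,-0.1],"yaw": 0},
    {"translation": [0,0,-0.25],"yaw": 0},
    {"translation": [0,0,-0.35],"yaw": 0},
    {"translation": [0,0,-0.35],"yaw": 0},
  ],
  hand=0.5,
)

```text
clock: 15.35
tcp_pos: [0.5083, -0.2915, 0.2948]
ee_rot: [2.768, 1.466, 0.007]
wrist_force: [0.2, -0.8, 0.4]
gripper_width: 0.043
grip_force: 0.0
```

```bash
python3 go.py .497 .0 .29 -4.35
```

```text
t 15.35 tcp [ 0.5083 -0.2915  0.2948] yaw -34.19 tilt [ 0.0084 -0.0063] shares [ 0.7825 -0.5773  0.0097] yawshare -0.663 w 0.043
```

Call:
drive_tool(
  motion=[
    {"translation": [0.782,-0.577,0],"yaw": -0.663},
    {"translation": [0.782,-0.577,0],"yaw": -0.663},
    {"translation": [0.782,-0.577,0],"yaw": -0.663},
    {"translation": [0.782,-0.577,0],"yaw": -0.663},
    {"translation": [0.782,-0.577,0],"yaw": -0.663},
    {"translation": [0.782,-0.577,0],"yaw": -0.663},
    {"translation": [0.782,-0.577,0],"yaw": -0.663},
    {"translation": [0.782,-0.577,0],"yaw": -0.663},
  ],
)

```text
clock: 16.15
tcp_pos: [0.4953, 0.0016, 0.2893]
ee_rot: [-2.301, -2.139, 0.002]
wrist_force: [-0.4, 0.3, -0.5]
gripper_width: 0.0432
grip_force: 0.0
```

```bash
python3 go.py .497 .267 .29 -4.35;  python3 - <<'E'
import cv2;from rig import viewer
import numpy as np
t=viewer.get_image("top")
cv2.imwrite("pics/a6.png",cv2.convertScaleAbs(np.hstack([cv2.resize(t[225:295,370:440],(400,400),interpolation=cv2.INTER_CUBIC),cv2.resize(t[190:310,100:220],(400,400))]),alpha=1.5))
E
```

```text
t 16.15 tcp [0.4953 0.0016 0.2893] yaw -4.2 tilt [-0.0008 -0.0006] shares [ 0.8827 -0.059  -0.003 ] yawshare 0.003 w 0.0432
```

View pics/a6.png

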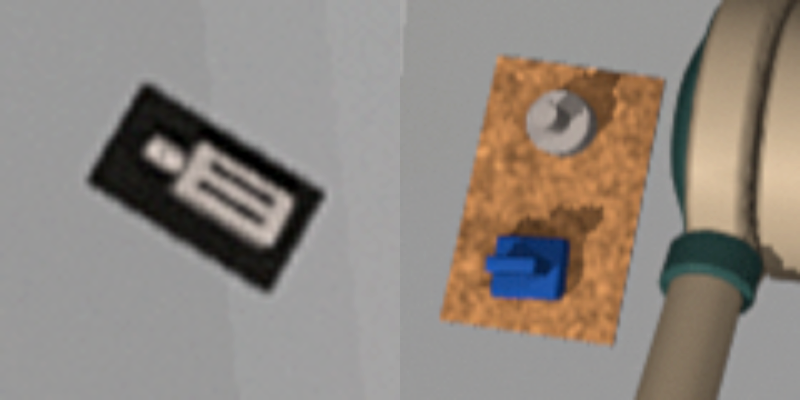

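The headshell lies flat, centred and aligned: its middle is about (213,188) against the pad centre at (206,188). The guard and weight are still upright on the mat. I put the guard back next.

Call:
drive_tool(
  motion=[
    {"translation": [0.883,-0.056,0],"yaw": 0},
    {"translation": [0.883,-0.056,0],"yaw": 0},
    {"translation": [0.883,-0.056,0],"yaw": 0},
    {"translation": [0.883,-0.056,0],"yaw": 0},
    {"translation": [0.883,-0.056,0],"yaw": 0},
    {"translation": [0.883,-0.056,0],"yaw": 0},
    {"translation": [0.883,-0.056,0.1],"yaw": 0},
    {"translation": [0.883,-0.056,0.1],"yaw": 0},
  ],
  grip_force=40,
)

```text
clock: 17.0
tcp_pos: [0.4982, 0.2647, 0.2565]
ee_rot: [-2.304, -2.133, 0.012]
wrist_force: [-0.8, 0.1, -0.3]
gripper_width: 0.0425
grip_force: 0.0
```

```bash
python3 go.py .497 .267 .2032 -4.35
```

```text
t 17.0 tcp [0.4982 0.2647 0.2565] yaw -4.4 tilt [-0.0069 -0.0036] shares [ 0.0082 -0.0035  0.1777] yawshare -0.001 w 0.0425
```

Call:
drive_tool(
  motion=[
    {"translation": [0.005,-0.003,0.1],"yaw": 0},
    {"translation": [0.005,-0.003,0.16],"yaw": 0},
    {"translation": [0.005,-0.003,0.172],"yaw": 0},
    {"translation": [0.005,-0.003,0.172],"yaw": 0},
    {"translation": [0.005,-0.003,0.172],"yaw": 0},
  ],
)

```text
clock: 17.5
tcp_pos: [0.4991, 0.2672, 0.2094]
ee_rot: [2.305, 2.133, 0.003]
wrist_force: [0.6, -0.1, 0.6]
gripper_width: 0.0425
grip_force: 0.0
```

```bash
python3 go.py .497 .267 .2032 -4.35
```

```text
t 17.5 tcp [0.4991 0.2672 0.2094] yaw -4.43 tilt [0.0019 0.0004] shares [-0.0011 -0.0069  0.0205] yawshare -0.002 w 0.0425
```

Call:
drive_tool(
  motion=[
    {"translation": [-0.001,-0.006,0.02],"yaw": 0},
    {"translation": [-0.001,-0.006,0.02],"yaw": 0},
    {"translation": [-0.001,-0.006,0.02],"yaw": 0},
  ],
)

```text
clock: 17.8
tcp_pos: [0.4962, 0.2677, 0.2024]
ee_rot: [2.304, 2.135, 0.0]
wrist_force: [-0.3, -0.8, -0.1]
gripper_width: 0.0428
grip_force: 0.0
```

Call:
drive_tool(
  motion=[
    {"translation": [0,0,0],"yaw": 0},
    {"translation": [0,0,0],"yaw": 0},
    {"translation": [0,0,0],"yaw": 0},
    {"translation": [0,0,0],"yaw": 0},
    {"translation": [0,0,-0.1],"yaw": 0},
    {"translation": [0,0,-0.25],"yaw": 0},
    {"translation": [0,0,-0.27],"yaw": 0},
    {"translation": [0,0,-0.27],"yaw": 0},
  ],
  hand=0,
)

```text
clock: 18.6
tcp_pos: [0.4967, 0.2678, 0.2848]
ee_rot: [2.303, 2.134, 0.006]
wrist_force: [0.0, -0.8, -0.4]
gripper_width: 0.0091
grip_force: 44.5
```

```bash
python3 go.py .4571 -.009 .28 -4.35
```

```text
t 18.6 tcp [0.4967 0.2678 0.2848] yaw -4.35 tilt [0.0036 0.0013] shares [-0.9302 -0.0618  0.0144] yawshare -0.0 w 0.0091
```

Call:
drive_tool(
  motion=[
    {"translation": [-0.93,-0.061,0],"yaw": 0},
    {"translation": [-0.93,-0.061,0],"yaw": 0},
    {"translation": [-0.93,-0.061,0],"yaw": 0},
    {"translation": [-0.93,-0.061,0],"yaw": 0},
    {"translation": [-0.93,-0.061,0],"yaw": 0},
    {"translation": [-0.93,-0.061,0],"yaw": 0},
    {"translation": [-0.93,-0.061,0],"yaw": 0},
    {"translation": [-0.93,-0.061,0],"yaw": 0},
  ],
)

```text
clock: 19.4
tcp_pos: [0.4563, -0.0095, 0.282]
ee_rot: [-2.305, -2.131, 0.002]
wrist_force: [0.1, -0.4, -1.3]
gripper_width: 0.0088
grip_force: 44.5
```

```bash
python3 go.py .4571 -.009 .2036 -4.35
```

```text
t 19.4 tcp [ 0.4563 -0.0095  0.282 ] yaw -4.49 tilt [-0.0027  0.001 ] shares [0.0018 0.0034 0.2612] yawshare -0.003 w 0.0088
```

Call:
drive_tool(
  motion=[
    {"translation": [0.001,0.002,0.14],"yaw": 0},
    {"translation": [0.001,0.002,0.21],"yaw": 0},
    {"translation": [0.001,0.002,0.235],"yaw": 0},
    {"translation": [0.001,0.002,0.25],"yaw": 0},
    {"translation": [0.001,0.002,0.252],"yaw": 0},
    {"translation": [0.001,0.002,0.252],"yaw": 0},
  ],
)

```text
clock: 20.0
tcp_pos: [0.4581, -0.0086, 0.2082]
ee_rot: [2.303, 2.135, 0.002]
wrist_force: [-0.9, -0.3, -0.4]
gripper_width: 0.0088
grip_force: 44.4
```

```bash
python3 go.py .4571 -.009 .2034 -4.35
```

```text
t 20.0 tcp [ 0.4581 -0.0086  0.2082] yaw -4.32 tilt [ 0.0016 -0.0003] shares [-0.0015 -0.0032  0.0161] yawshare 0.001 w 0.0088
```

Call:
drive_tool(
  motion=[
    {"translation": [-0.001,-0.003,0.008],"yaw": 0},
    {"translation": [-0.001,-0.003,0.016],"yaw": 0},
    {"translation": [-0.001,-0.003,0.016],"yaw": 0},
  ],
)

```text
clock: 20.3
tcp_pos: [0.4569, -0.0092, 0.2032]
ee_rot: [2.304, 2.134, 0.001]
wrist_force: [-0.5, 0.6, 1.2]
gripper_width: 0.0091
grip_force: 44.7
```

Call:
drive_tool(
  motion=[
    {"translation": [0,0,0],"yaw": 0},
    {"translation": [0,0,0],"yaw": 0},
    {"translation": [0,0,0],"yaw": 0},
    {"translation": [0,0,-0.1],"yaw": 0},
    {"translation": [0,0,-0.25],"yaw": 0},
    {"translation": [0,0,-0.27],"yaw": 0},
    {"translation": [0,0,-0.27],"yaw": 0},
  ],
  hand=0.5,
)

```text
clock: 21.0
tcp_pos: [0.4571, -0.0092, 0.2852]
ee_rot: [2.302, 2.133, 0.004]
wrist_force: [0.2, -0.9, -0.8]
gripper_width: 0.0425
grip_force: 0.0
```

```bash
python3 go.py .5872 .2523 .28 -4.35
```

```text
t 21.0 tcp [ 0.4571 -0.0092  0.2852] yaw -4.36 tilt [ 0.0039 -0.0008] shares [0.9022 0.3662 0.0183] yawshare -0.0 w 0.0425
```

Call:
drive_tool(
  motion=[
    {"translation": [0.902,0.366,0],"yaw": 0},
    {"translation": [0.902,0.366,0],"yaw": 0},
    {"translation": [0.902,0.366,0],"yaw": 0},
    {"translation": [0.902,0.366,0],"yaw": 0},
    {"translation": [0.902,0.366,0],"yaw": 0},
    {"translation": [0.902,0.366,0],"yaw": 0},
    {"translation": [0.902,0.366,0],"yaw": 0},
    {"translation": [0.902,0.366,0],"yaw": 0},
  ],
)

```text
clock: 21.8
tcp_pos: [0.586, 0.2529, 0.2812]
ee_rot: [-2.301, -2.136, 0.007]
wrist_force: [0.1, -0.1, -0.3]
gripper_width: 0.0429
grip_force: 0.0
```

```bash
python3 go.py .5872 .2523 .207 -4.35;  python3 - <<'E'
import cv2;from rig import viewer
import numpy as np
t=viewer.get_image("top");s=viewer.get_image("side")
cv2.imwrite("pics/a7.png",np.hstack([cv2.resize(t[205:325,215:335],(400,400)),cv2.resize(s[130:270,140:280],(400,400))]))
E
```

```text
t 21.8 tcp [0.586  0.2529 0.2812] yaw -4.25 tilt [-0.0045 -0.0019] shares [-0.0012  0.0052  0.2472] yawshare 0.002 w 0.0429
```

View pics/a7.png

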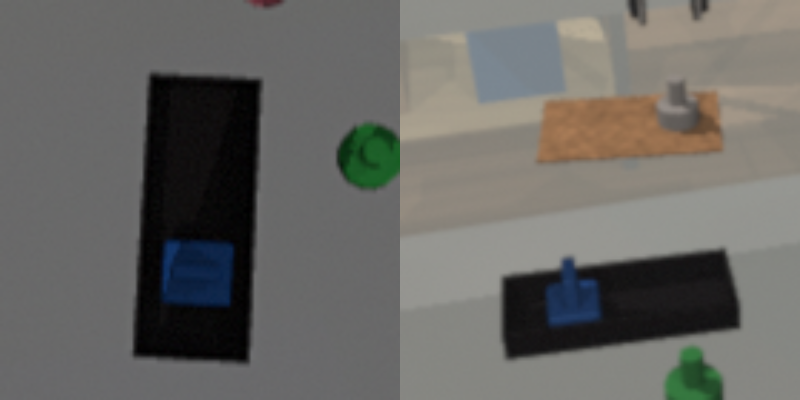

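The guard stands upright in the tray at its old spot, at (198,272) in the left crop. I fetch the weight from the mat, at (678,105) in the right crop.

Call:
drive_tool(
  motion=[
    {"translation": [0,0.004,0.13],"yaw": 0},
    {"translation": [0,0.004,0.22],"yaw": 0},
    {"translation": [0,0.004,0.235],"yaw": 0},
    {"translation": [0,0.004,0.243],"yaw": 0},
    {"translation": [0,0.004,0.243],"yaw": 0},
    {"translation": [0,0.004,0.243],"yaw": 0},
  ],
)

```text
clock: 22.5
tcp_pos: [0.5885, 0.2521, 0.2125]
ee_rot: [2.304, 2.134, 0.004]
wrist_force: [-0.5, -0.1, -0.2]
gripper_width: 0.043
grip_force: 0.0
```

Call:
drive_tool(
  motion=[
    {"translation": [0,0,0],"yaw": 0},
    {"translation": [0,0,0],"yaw": 0},
    {"translation": [0,0,0],"yaw": 0},
    {"translation": [0,0,0],"yaw": 0},
    {"translation": [0,0,0],"yaw": 0},
  ],
  hand=0,
  grip_force=60,
)

```text
clock: 23.0
tcp_pos: [0.5878, 0.2524, 0.2119]
ee_rot: [2.304, 2.135, 0.001]
wrist_force: [-1.4, 0.5, 6.3]
gripper_width: 0.012
grip_force: 58.6
```

Call:
drive_tool(
  motion=[
    {"translation": [0,0,-0.1],"yaw": 0},
    {"translation": [0,0,-0.25],"yaw": 0},
    {"translation": [0,0,-0.25],"yaw": 0},
  ],
)

```text
clock: 23.3
tcp_pos: [0.59, 0.253, 0.2918]
ee_rot: [2.3, 2.132, 0.017]
wrist_force: [1.1, 0.2, -0.0]
gripper_width: 0.0123
grip_force: 58.8
```

```bash
python3 go.py .5292 -.0182 .285 -4.35
```

```text
t 23.3 tcp [0.59   0.253  0.2918] yaw -4.34 tilt [0.0119 0.0034] shares [-0.9169 -0.1339  0.0171] yawshare 0.0 w 0.0123
```

Call:
drive_tool(
  motion=[
    {"translation": [-0.915,-0.131,0.01],"yaw": 0},
    {"translation": [-0.915,-0.131,0.01],"yaw": 0},
    {"translation": [-0.915,-0.131,0.01],"yaw": 0},
    {"translation": [-0.915,-0.131,0.01],"yaw": 0},
    {"translation": [-0.915,-0.131,0.01],"yaw": 0},
    {"translation": [-0.915,-0.131,0.01],"yaw": 0},
    {"translation": [-0.915,-0.131,0.01],"yaw": 0},
    {"translation": [-0.915,-0.131,0.01],"yaw": 0},
  ],
)

```text
clock: 24.1
tcp_pos: [0.5276, -0.0189, 0.2823]
ee_rot: [-2.306, -2.133, 0.0]
wrist_force: [1.2, 1.2, -1.2]
gripper_width: 0.0119
grip_force: 58.7
```

```bash
python3 go.py .5292 -.0182 .2134 -4.35;  python3 - <<'E'
import cv2;from rig import viewer
s=viewer.get_image("side")
cv2.imwrite("pics/a8.png",cv2.resize(s[130:270,140:280],(560,560),interpolation=cv2.INTER_CUBIC))
E
```

```text
t 24.1 tcp [ 0.5276 -0.0189  0.2823] yaw -4.47 tilt [-0.0007  0.0006] shares [0.0026 0.0054 0.2297] yawshare -0.003 w 0.0119
```

View pics/a8.png

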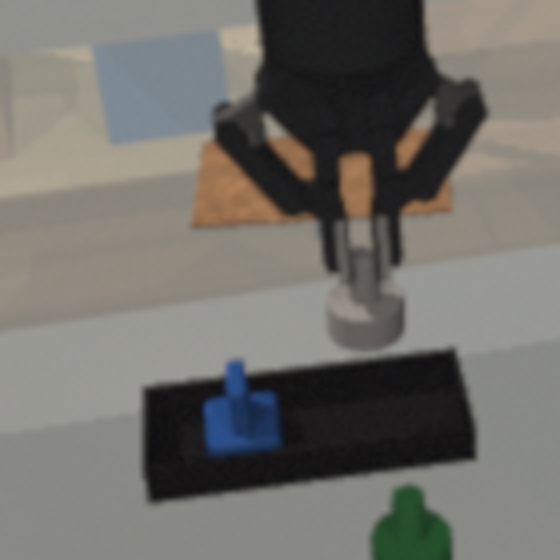

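The weight is held straight at (365,305), above its old place in the tray. I lower it.

Call:
drive_tool(
  motion=[
    {"translation": [0.002,0.003,0.12],"yaw": 0},
    {"translation": [0.002,0.003,0.19],"yaw": 0},
    {"translation": [0.002,0.003,0.21],"yaw": 0},
    {"translation": [0.002,0.003,0.221],"yaw": 0},
    {"translation": [0.002,0.003,0.221],"yaw": 0},
    {"translation": [0.002,0.003,0.221],"yaw": 0},
  ],
)

```text
clock: 24.75
tcp_pos: [0.5294, -0.0177, 0.2175]
ee_rot: [2.302, 2.135, 0.002]
wrist_force: [-0.4, -0.6, -2.0]
gripper_width: 0.0123
grip_force: 58.8
```

```bash
python3 go.py .5292 -.0182 .2127 -4.35
```

```text
t 24.75 tcp [ 0.5294 -0.0177  0.2175] yaw -4.32 tilt [ 0.0022 -0.0004] shares [-0.0018 -0.0005  0.0161] yawshare 0.001 w 0.0123
```

Call:
drive_tool(
  motion=[
    {"translation": [-0.001,0,0.008],"yaw": 0},
    {"translation": [-0.001,0,0.016],"yaw": 0},
    {"translation": [-0.001,0,0.016],"yaw": 0},
    {"translation": [-0.001,0,0.016],"yaw": 0},
  ],
)

```text
clock: 25.15
tcp_pos: [0.5289, -0.0183, 0.2128]
ee_rot: [2.304, 2.134, 0.001]
wrist_force: [-0.8, -0.5, 6.2]
gripper_width: 0.012
grip_force: 59.4
```

Call:
drive_tool(
  motion=[
    {"translation": [0,0,0],"yaw": 0},
    {"translation": [0,0,0],"yaw": 0},
    {"translation": [0,0,0],"yaw": 0},
    {"translation": [0,0,-0.1],"yaw": 0},
    {"translation": [0,0,-0.25],"yaw": 0},
    {"translation": [0,0,-0.4],"yaw": 0},
    {"translation": [0,0,-0.4],"yaw": 0},
  ],
  hand=0.5,
)

```text
clock: 25.85
tcp_pos: [0.5309, -0.0186, 0.3379]
ee_rot: [2.296, 2.128, 0.013]
wrist_force: [0.2, 0.2, -0.6]
gripper_width: 0.0427
grip_force: 0.0
```

Call:
drive_tool(
  motion=[
    {"translation": [0.9,0,-0.1],"yaw": 0},
    {"translation": [0.9,0,-0.1],"yaw": 0},
    {"translation": [0.9,0,-0.1],"yaw": 0},
    {"translation": [0.9,0,-0.1],"yaw": 0},
    {"translation": [0.9,0,-0.1],"yaw": 0},
    {"translation": [0.9,0,-0.1],"yaw": 0},
    {"translation": [0.9,0,-0.1],"yaw": 0},
    {"translation": [0.9,0,-0.1],"yaw": 0},
  ],
)

```text
clock: 26.65
tcp_pos: [0.5489, 0.251, 0.3607]
ee_rot: [2.303, 2.137, -0.004]
wrist_force: [-0.7, -0.0, 0.2]
gripper_width: 0.0427
grip_force: 0.0
```

```bash
python3 - <<'E'
import cv2;from rig import viewer
import numpy as np
t=viewer.get_image("top");s=viewer.get_image("side")
f=lambda im,x,y,w,h,k:cv2.convertScaleAbs(cv2.resize(im[y:y+h,x:x+w],None,fx=k,fy=k,interpolation=cv2.INTER_CUBIC),alpha=1.7,beta=15)
a=f(t,245,220,60,100,6); b=f(s,170,210,95,50,4.6); c=f(t,190,130,230,160,1.9)
im=np.zeros((600,800,3),np.uint8); im[:600,:360]=a; im[:230,362:362+437]=b; im[240:240+c.shape[0],362:362+c.shape[1]]=c
cv2.imwrite("pics/end.png",im)
E
```

```text
(no output)
```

View pics/end.png

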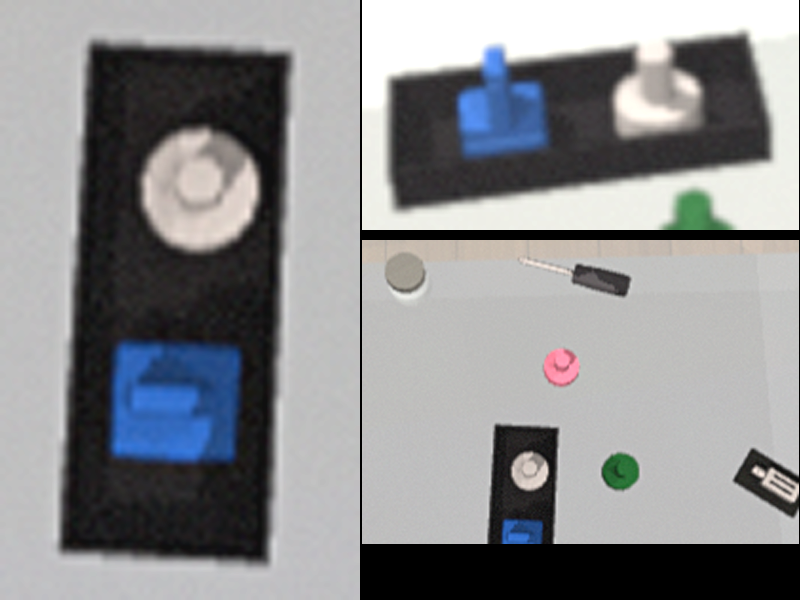

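The weight at (200,188) matches its start. The guard at (176,402) is within about 3 mm of its start. The headshell is on the pad, and the jar and driver have not moved.

```bash
python3 -c "
from rig import workorder; print(workorder.hand_in())"
```

```text
the job is handed in; nothing more can be done
None
```

I handed the job in at about 27 s: in the last pictures the headshell lies flat and aligned on the pad, and the guard (about 3 mm off) and counterweight are back upright in the tray; driver and jar look untouched, and no verdict was returned.

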